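# Load a chilling cube into the freezer tray with tongs

## Task

Take the sprung tongs from their stand, pick the steel chilling cube out of the white dish with them, feel for the empty cell of the freezer tray and press the cube gently past the cell's clip until it sits fully home. Never touch the cube with the robot's own fingers, do not force it hard against the tray, and leave the other cubes, the tumbler, the jar and the bowl where they are. Finish by standing the tongs upright in their stand again and letting go of them.

Things in the scene. Friction and masses are not known exactly. Their poses are not given: they have to be found in the camera images.
- tongs_grip (a point): U-shaped steel sprung tongs, 99 mm tall, 120 g, standing tips down in the stand. Point on their middle line 62 mm above the tips, between the rubber grips (44 to 78 mm above the tips), where to take them from above; the bow's top is 37 mm above it. y: line along which the arms close; z up.
- tongs_tip (a point): the tongs' tips: middle between them, at their lower ends; same axes. The arms are flat, upright, 16 mm wide (x), 4 mm thick. A small outward lip on each arm (62 mm over both at rest) has its top 40 mm above the tips: fingertips stay above it.
- tongs_left (a joint): how far each tongs arm is squeezed in from rest, 0 to 0.012 m (both arms move alike, in parallel). The gap between the flat jaws is 40 mm at rest, 16 mm shut; the width over the rubber grips is the gap plus 12 mm (36 mm with the cube gripped). The spring pushes back with 4 N on each finger at rest, 7 N shut; any more squeezes the part.
- stand_floor (a point): the tongs' stand, a fixed steel trough on a 64 x 110 mm foot: centre of its inner floor, 6 mm above the counter, where the tips rest. Inside 21 mm (x) by 64 mm (y, the line along which the arms close); walls 30 mm high from the inner floor, the long sides flared out at the mouth up to 38 mm.
- dish: fixed white dish, 150 x 130 mm, rim 14 mm high, inner floor 4 mm above the counter; origin under its centre
- cube_center (a point): centre of the steel chilling cube to be loaded, 24 mm on each edge, 50 to 100 g, lying flat in the white dish, turned at random; axes along its edges, z up
- tray: fixed grey freezer tray, 156 (x) x 66 mm, 16 mm high, origin under its centre: three white square cells in a row along x, 46 mm apart; the two towards +x hold cubes, whose tops stand 14 mm above the tray. It takes 40 N at most, all contacts of the cube with floor, walls and clip added together, reached at some 25 N of downward push
- cell (a point): middle of the tray's -x end place, on the floor 6 mm above the counter; axes as the tray's. The empty cell is a white insert, 41 x 40 mm, which slides stiffly (12 N) along y and stands up to 7 mm to either side of this point, NOT measured: feel (or look) for it. Its hole is 27 (x) by 26 mm (y), 10 mm deep, rim flush with the tray, 16 mm above the counter; the open slot beside it is under 15 mm wide.
- cube_b_center (a point): centre of the like steel cube already in the middle cell, to be left alone
- cube_c_center (a point): centre of the like steel cube already in the far end cell, to be left alone
- tumbler: drinking glass, 72 mm wide, 85 mm high, origin under its centre; bystander
- jar: amber glass jar with steel lid, 64 mm wide, 85 mm high, origin under its centre; bystander
- bowl: blue bowl, 100 mm wide, 45 mm high, origin under its centre; bystander
- clip (a point): a sloping sprung steel clip, 12 mm wide, in the +x wall of the empty cell (this point: the insert in its middle place, clip at 10 mm above the counter). It stands 4.5 mm into the hole, below the rim; a cube merely set down stays up on it; some 4 to 8 N downwards press it past. Home, the cube lies flat on the floor, its centre 18 mm above the counter, held 1.5 mm towards -x.
There are look-alikes about, which are no part of the job. Of the things shaped like the part that bears tongs_grip, the bare steel one is meant.

How it is judged (in metres and radians):
On the way, in this order (a step that is already met when the one before it is completed fails the run):
1. the cube is lifted clear of the dish in the tongs (height (world z) of cube_center above 0.04 m and contact force between tongs and cube above 1 N), for 0.2 s.
2. the cube sits home in the empty cell and the tongs have let go of it (horizontal distance between cube_center and cell below 0.011 m and z of cube_center in the frame of cell below 0.0135 m and angle between cube_center's own z axis and vertical below 0.08 rad and contact force between tongs and cube below 0.1 N), for 0.2 s.
At the end, for the whole second after the job is handed in: The cube is at rest in the empty cell, flat on its floor to 1.5 mm, within 11 mm of the middle of its place (the insert may stand 7 mm off it) and level to 0.08 rad; the tongs stand at rest in their stand, tips on its floor to 4 mm, grip point within 20 mm of its centre line, upright to 0.25 rad (horizontal distance between cube_center and cell below 0.011 m and z of cube_center in the frame of cell below 0.0135 m and angle between cube_center's own z axis and vertical below 0.08 rad and linear speed of each of cube, tongs below 0.02 m/s and horizontal distance between tongs_grip and stand_floor below 0.02 m and z of tongs_grip in the frame of stand_floor below 0.066 m and angle between tongs_grip's own z axis and vertical below 0.25 rad); the robot touches nothing.
It fails at once if the robot's fingers touch the cube (contact force between the fingers and cube above 0.5 N).
It fails at once if the cube is forced on the tray with more than 40 N (contact force between cube and tray above 40 N).
It fails at once if the tongs or the robot press on the tray with more than 40 N (contact force between any of tongs, the arm, the fingers and tray above 40 N).
It fails at once if one of the other cubes is moved (distance of any of cube_b_center, cube_c_center from where it was at the start of the episode above 0.008 m).
It fails at once if the tumbler, the jar or the bowl is moved (distance of any of tumbler, jar, bowl from where it was at the start of the episode above 0.02 m).
It also fails if it takes over 72 s, if anything falls off the work surface, if the arm or the gripper's body presses on something with over 40 N, if the wrist force passes 120 N, or if a joint passes its speed limit or range.

## Robot

A 6-joint arm with a two-finger parallel gripper is mounted at the origin on the work surface. World frame = base frame: x ahead of the robot, y to its left, z up, the work surface at z = 0. Lengths are in m, angles in degrees, forces in N, time in s.
With the tool pointing down it reaches from about 0.35 to 0.875 m from the base axis. Payload 4.2 kg.
Tool frame: the origin (TCP) lies between the finger pads; the fingertips stand 25 mm ahead of it and the grasp point (between the pads) lies 6 mm ahead of it (r.tips_ahead is the distance from the TCP to the fingertips, in m); z points along the fingers, y is the direction in which the jaws open and shut (so a half turn about z gives the same grasp; the last joint's range is limited). The gripper opens to 87 mm and grips with 3 to 60 N. Pads are 19 mm wide; open, the fingers measure 117 mm over their backs; the gripper's body (75 mm by 190 mm) begins 51 mm behind the grasp point.
Start: joints at [-60.413, 22.042, 0.453, 0, -68.411, -14.817], TCP at [0.159, -0.604, 0.248] pointing down, gripper open.
Joint ranges: [-179.83, 179.83], [-69.29, 118.12], [-61.27, 80.66], [-181.25, 117.63], [-171.15, -9.14], [-177.46, 177.46]. Speed limits (degrees/s): [159.86, 159.86, 180, 180, 180, 180].

## Interface

Orientations are given as a 3x3 rotation matrix whose columns are the frame's x, y, z axes.
In Python, from station import r, vision, finish_job gives the robot as it stands.
- The arm moves only by the shell command python3 -m jog 'ROWS'. ROWS is a JSON object of lists of equal length, an entry for each row: "rot": the turn, a rotation vector about the world's x, y, z in degrees, a list of three; "delta_pos": the shift along the world's x, y, z in mm, a list of three; "grip": the opening in per cent of the stroke, from 0 (shut) to 100 (fully open). A call has 1 to 10 rows; each row shifts and turns the commanded pose from where the row before left it; what a row does not reach is not made up. A row lasts 1/12 s, in which the tool goes at most 41.7 mm and 7.16 degrees, less where a joint would pass 70% of its speed; a pose out of reach is approached as far as the arm can. A call with a gripper value outside its range is refused whole. The fingers move at their own pace and stop on an object; the grip force is fixed at half the most. Time passes only in rows, so rows that do not move let the fingers close. It gives the time, the measured TCP pose, the force and the opening at its end, in the units of the state.
- r.sense(): the state, without advancing time (a new reading comes with each control period).
- vision.capture(name): name is "scene" or "top"; returns a dict with "frame" (400x640x3 uint8, red, green, blue), "K" (3x3 intrinsics, pixels), "k1" (the pictures are not rectified: a ray, as slopes to the right and down, at radius r is drawn at 1 + k1 r^2 times it, then the intrinsics apply), "xyz" and "orientation" of the camera in the world. Camera axes: x right, y up, looking along -z (the intrinsics and any distortion apply to the point x, -y, -z); pixel columns grow to the right and rows downward; lengths in m; the calibration is good to about 2 mm. A picture is of the moment at which its call begins. There is no depth.
- finish_job(): hands the job in, once; it reports no verdict.
The state is a dict: "time_s": time; "joints": joint angles; "joint_velocities": joint speeds; "effort": joint torques, N m; "tcp_pos": TCP position; "ee_rot": TCP orientation; "wrist_force": force on the tool from outside, world axes, zero at the start; "moment": the same for the moment, N m; "gripper_width": opening from 0.0 (shut) to 1.0 (fully open).
Only numpy, scipy, OpenCV 4.12 (cv2) and the standard library are available. Lean on these libraries where they do the work, as an engineer would, in place of code of your own. Each camera call takes 0.05 s, during which the arm holds its last target. There are 200 camera calls.

## Working session

There is one attempt and no reset: what is moved stays moved. The work goes in short steps, Python scripts to look and compute and a shell command to move; the robot and the scene stay as the last step left them, time stands still between calls to the robot, and variables do not carry over. Pictures are saved under pics/ and viewed, about 8 in all and at most 12, crops included, and the job is handed in when it is done.

```bash
mkdir -p pics; cat > h.py <<'E'
import numpy as np,cv2
from station import r,vision
def cap(n,f):
    c=vision.capture(n); cv2.imwrite('pics/'+f,cv2.cvtColor(c['frame'],cv2.COLOR_RGB2BGR)); np.save('pics/'+f+'.npy',c,allow_pickle=True); return c
def load(f): return np.load('pics/'+f+'.npy',allow_pickle=True).item()
def ray(c,u,v):
    K=np.array(c['K']);d=cv2.undistortPoints(np.array([[[u,v]]],float),K,np.array([c['k1'],0,0,0,0.]))[0,0] if 0 else None
    x=np.array([(u-K[0,2])/K[0,0],(v-K[1,2])/K[1,1]]);p=x.copy()
    for _ in range(30): p=x/(1+c['k1']*(p@p))
    return np.array(c['orientation'])@np.array([p[0],-p[1],-1])
def at(c,u,v,z):
    d=ray(c,u,v);o=np.array(c['xyz']);return o+d*(z-o[2])/d[2]
def proj(c,P):
    K=np.array(c['K']);q=np.array(c['orientation']).T@(np.array(P)-np.array(c['xyz']));p=np.array([q[0],-q[1]])/-q[2];p=p*(1+c['k1']*(p@p));return K[0,0]*p[0]+K[0,2],K[1,1]*p[1]+K[1,2]
E
python3 - <<'E'
from h import *
for n in('scene','top'):
    c=cap(n,n+'0.png');print(n,c['xyz'],np.round(c['orientation'],3).tolist(),c['K'],c['k1'])
s=r.sense();print(s)
E
```

```text
scene [1.25140539 0.09163524 0.64801967] [[-0.208, -0.637, 0.742], [0.978, -0.121, 0.171], [-0.019, 0.762, 0.648]] [[432.82206825   0.         316.50971538]
 [  0.         432.82206825 198.68431375]
 [  0.           0.           1.        ]] -0.031388793486652404
top [ 0.47673018 -0.03433641  1.10236879] [[-0.014, 0.986, -0.164], [-1.0, -0.009, 0.028], [0.026, 0.164, 0.986]] [[461.15953617   0.         318.36087877]
 [  0.         461.15953617 201.4375603 ]
 [  0.           0.           1.        ]] 0.026076444951074144
{'time_s': 0.1, 'joints': array([-6.04145042e+01,  2.20862167e+01,  3.87002330e-01, -2.54125652e-02,
       -6.84101092e+01, -1.48162234e+01]), 'joint_velocities': array([-0.06187724, -0.11071921,  0.20004496,  0.07970935,  0.05157734,
        0.07875367]), 'effort': array([-2.62646881e-04, -3.91690636e+01,  1.87935430e+01,  4.23191607e+00,
        1.34524936e-02, -7.52745109e-05]), 'tcp_pos': array([ 0.15922028, -0.60387262,  0.24656601]), 'ee_rot': array([[-9.67001911e-01, -2.54768453e-01, -5.83387358e-04],
       [-2.54769105e-01,  9.67000120e-01,  1.86287231e-03],
       [ 8.95345480e-05,  1.95003016e-03, -9.99998095e-01]]), 'wrist_force': array([-0.36003196, -0.62308809, -0.0625773 ]), 'moment': array([-0.01681407, -0.01500736,  0.0150313 ]), 'gripper_width': 0.9992102475251066}
```

View pics/top0.png

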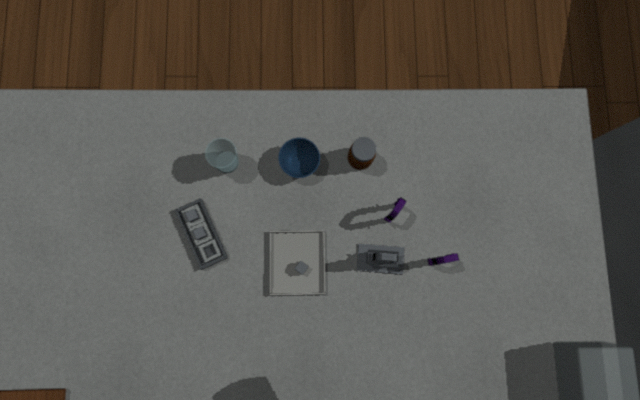

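View pics/scene0.png

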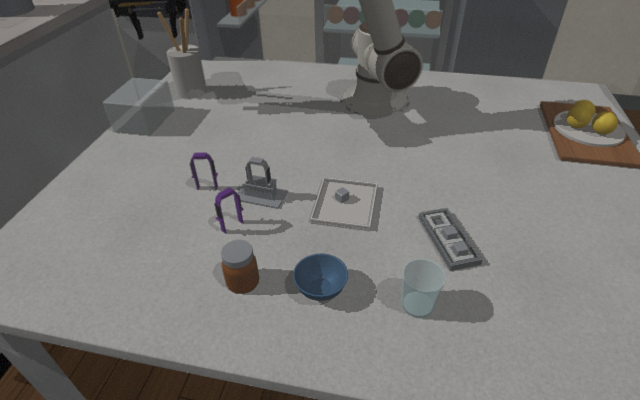

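The top view shows the tray at about (203,233), with its empty cell at (208,250). The cube is at (302,268) in the dish, and the steel tongs are in the stand at about (384,258). The purple tongs are the look-alikes. I'll enlarge these areas next.

```bash
python3 - <<'E'
from h import *
def crop(f,x,y,w,h,k):
    return cv2.convertScaleAbs(cv2.resize(cv2.imread('pics/'+f)[y:y+h,x:x+w],None,fx=k,fy=k,interpolation=cv2.INTER_CUBIC),alpha=1.5)
a=[crop('top0.png',345,232,66,50,6),crop('top0.png',165,190,66,80,6)[:480]]
b=[crop('scene0.png',235,150,66,60,6),crop('scene0.png',412,202,80,70,5)[:480,:396]]
c=[crop('top0.png',262,225,66,50,6)]
b[1]=cv2.copyMakeBorder(b[1],0,0,0,396-b[1].shape[1],0)
m1=np.vstack([crop('top0.png',345,237,66,44,6),crop('scene0.png',235,153,66,56,6)])
m2=np.vstack([crop('top0.png',165,195,66,80,5).copy()[:, :330], ])
m3=crop('top0.png',262,225,70,75,5)
cv2.imwrite('pics/a.png',m1)
H=400
cv2.imwrite('pics/b.png',np.hstack([m2[:375],m3[:375]]))
print(m1.shape)
E
```

```text
(600, 396, 3)
```

View pics/a.png

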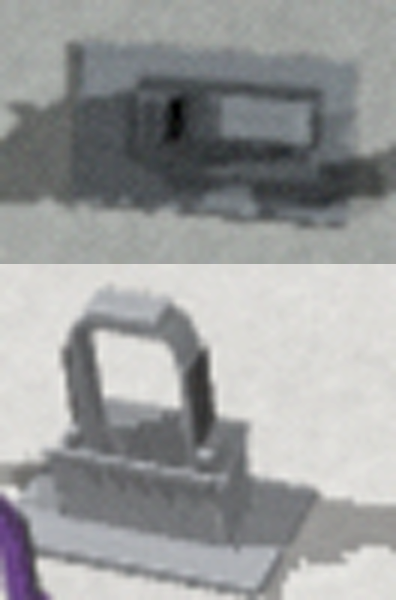

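View pics/b.png

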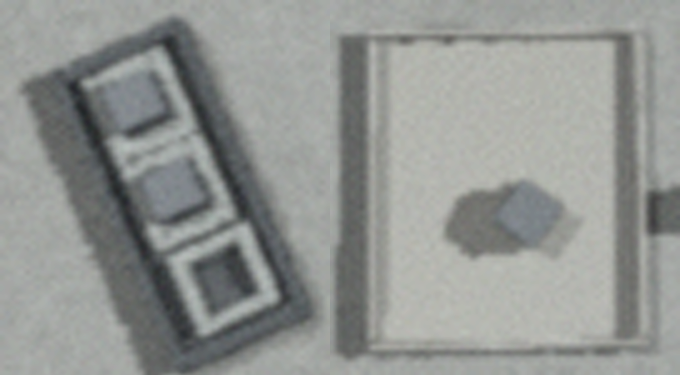

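The crops show these features:
- **Tongs:** the bow top in the top crop is centred near (266,118) at 6x.
- **Cube:** its top corners are near (525,182), (562,212), (532,250) and (497,217).
- **Empty cell:** the hole spans roughly (193,262) to (260,293).

```bash
python3 - <<'E'
from h import *
c=load('top0.png');s=load('scene0.png')
def P(n,pts,o,k,z,cam=c):
    q=np.array([at(cam,o[0]+x/k-.5+.5/k,o[1]+y/k-.5+.5/k,z)*1000 for x,y in pts])[:,:2]
    e=np.diff(np.vstack([q,q[:1]]),axis=0)
    print(n,'ctr',q.mean(0).round(1),'len',np.hypot(*e.T).round(1),'ang',np.degrees(np.arctan2(e[:,1],e[:,0])).round(1));print(q.round(1).tolist())
P('foot',[(75,42),(358,60),(345,224),(70,203)],(345,237),6,.003)
P('trough',[(137,78),(322,82),(320,160),(133,158)],(345,237),6,.036)
P('bow',[(220,95),(312,98),(310,142),(220,138)],(345,237),6,.105)
P('cube',[(195,182),(232,212),(202,250),(167,217)],(262,225),5,.028)
P('traytop',[(178,18),(315,312),(182,374),(65,78)],(165,195),5,.016)
P('hole',[(193,262),(238,245),(260,293),(215,315)],(165,195),5,.016)
P('insert',[(165,258),(248,222),(285,298),(197,338)],(165,195),5,.016)
P('cB top',[(132,182),(190,160),(212,205),(155,225)],(165,195),5,.030)
P('cC top',[(95,95),(145,68),(168,118),(118,140)],(165,195),5,.030)
# scene crop: y offset 264 in the montage
P('bowS',[(88,308-264),(117,288-264),(178,298-264),(155,325-264)],(235,153),6,.105,s)
P('footS',[(15,545-264),(265,590-264),(318,490-264)],(235,153),6,.003,s)
E
```

```text
foot ctr [ 520.3 -209.7] len [112.9  64.8 108.7  63.3] ang [-94.3 172.8  85.   -3.4]
[[556.4, -156.4], [548.0, -269.0], [483.7, -260.9], [493.2, -152.6]]
trough ctr [ 523.7 -210.8] len [71.4 29.8 71.9 30.6] ang [-91.9 176.   88.7  -4.7]
[[539.9, -176.2], [537.6, -247.6], [507.8, -245.6], [509.4, -173.7]]
bow ctr [ 520.9 -212.9] len [33.2 15.8 32.4 15.4] ang [-92.5 174.9  86.8  -2.1]
[[529.4, -196.8], [527.9, -230.0], [512.2, -228.6], [514.0, -196.2]]
cube ctr [500.8 -23.4] len [21.9 22.1 22.1 20.5] ang [-129.4  140.8   46.4  -39.4]
[[516.0, -21.7], [502.1, -38.7], [485.0, -24.7], [500.2, -8.7]]
traytop ctr [583.7 209.7] len [154.8  66.5 150.7  59.1] ang [-154.3  114.5   22.9  -61.5]
[[667.4, 215.2], [527.9, 148.1], [500.3, 208.6], [639.2, 267.1]]
hole ctr [543.9 189.3] len [22.  24.9 22.8 27. ] ang [ -69.6 -154.5  115.7   23.7]
[[551.9, 205.0], [559.5, 184.4], [537.1, 173.7], [527.2, 194.2]]
insert ctr [543.9 190.6] len [41.3 39.9 43.9 40.4] ang [ -66.8 -153.2  114.    23. ]
[[553.9, 218.0], [570.2, 180.0], [534.6, 162.1], [516.7, 202.2]]
cB top ctr [582.9 212.3] len [28.1 23.6 27.3 22.9] ang [ -69.3 -153.1  109.1   29.1]
[[588.2, 230.9], [598.1, 204.6], [577.1, 193.9], [568.2, 219.7]]
cC top ctr [624.  232.2] len [25.8 26.2 24.8 24. ] ang [ -61.1 -154.4  113.9   28. ]
[[629.0, 249.2], [641.4, 226.6], [617.8, 215.3], [607.8, 237.9]]
bowS ctr [ 523.9 -206.8] len [15.4 24.1 18.  27.9] ang [ 155.5   85.1  -10.  -101.8]
[[529.0, -222.8], [515.0, -216.4], [517.0, -192.4], [534.7, -195.5]]
footS ctr [ 533.4 -189. ] len [102.3  61.4 119.3] ang [ 86. 176. -63.]
[[549.0, -258.4], [556.2, -156.3], [494.9, -152.1]]
```

```bash
python3 -m jog '{"rot":[[0,0,-2],[0,0,-2],[0,0,-2],[0,0,-2],[0,0,-2],[0,0,-2],[0,0,-2],[0,0,-2],[0,0,-2],[0,0,0]],"delta_pos":[[27,29,0],[27,29,0],[27,29,0],[27,29,0],[27,29,0],[27,29,0],[27,29,0],[27,29,0],[27,29,0],[27,29,0]],"grip":[100,100,100,100,100,100,100,100,100,100]}'; python3 -m jog '{"rot":[[0,0,0],[0,0,0],[0,0,0],[0,0,0],[0,0,0],[0,0,0]],"delta_pos":[[27,29,0],[27,29,0],[27,29,0],[11,17,0],[0,0,-30],[0,0,0]],"grip":[100,100,100,100,100,100]}'; python3 -c "
from h import *
cap('top','top1.png');cap('scene','scene1.png');s=r.sense();print(s['tcp_pos'],s['ee_rot'].round(4).tolist(),s['wrist_force'],s['joints'])"
```

```text
time_s: 0.93
tcp_pos: [0.4301, -0.3125, 0.2473]
ee_rot: [[-0.998, 0.057, -0.0], [0.057, 0.998, 0.0], [0.0, 0.0, -1.0]]
wrist_force: [-0.4, -0.9, 0.6]
gripper_width: 0.999
time_s: 1.43
tcp_pos: [0.5193, -0.208, 0.2125]
ee_rot: [[-0.998, 0.055, -0.009], [0.055, 0.998, 0.004], [0.009, 0.003, -1.0]]
wrist_force: [-1.6, 0.1, -1.2]
gripper_width: 0.999
[ 0.52040893 -0.2102619   0.21650692] [[-0.9984, 0.0561, -0.004], [0.0561, 0.9984, 0.0002], [0.004, -0.0, -1.0]] [0.63081198 0.56461028 0.68311285] [-5.45316307e+00  1.73791516e+01 -1.11997985e+01  1.26730954e-02
 -6.16492441e+01 -8.77677774e+01]
```

```bash
python3 -m jog '{"rot":[[0,0,0],[0,0,0],[0,0,0],[0,0,0],[0,0,0],[0,0,0],[0,0,0],[0,0,0]],"delta_pos":[[0,0,-25],[0,0,-25],[0,0,-20],[0,0,-20],[0,0,-20],[0,0,-15],[0,0,-12],[0,0,0]],"grip":[100,100,100,100,100,100,100,100]}';  python3 - <<'E'
from h import *
c=cap('scene','scene2.png');s=r.sense();print(s['tcp_pos'],s['wrist_force'])
im=cv2.imread('pics/scene2.png')[110:225,195:325];cv2.imwrite('pics/c.png',cv2.convertScaleAbs(cv2.resize(im,None,fx=5,fy=5,interpolation=2),alpha=1.4))
E
```

```text
time_s: 2.2
tcp_pos: [0.52, -0.2111, 0.0793]
ee_rot: [[-0.998, 0.058, -0.004], [0.058, 0.998, 0.0], [0.004, 0.0, -1.0]]
wrist_force: [-1.2, 0.6, 0.4]
gripper_width: 1.001
[ 0.52092299 -0.21125817  0.08062169] [ 0.41187875 -1.12295146  0.32804697]
```

View pics/c.png

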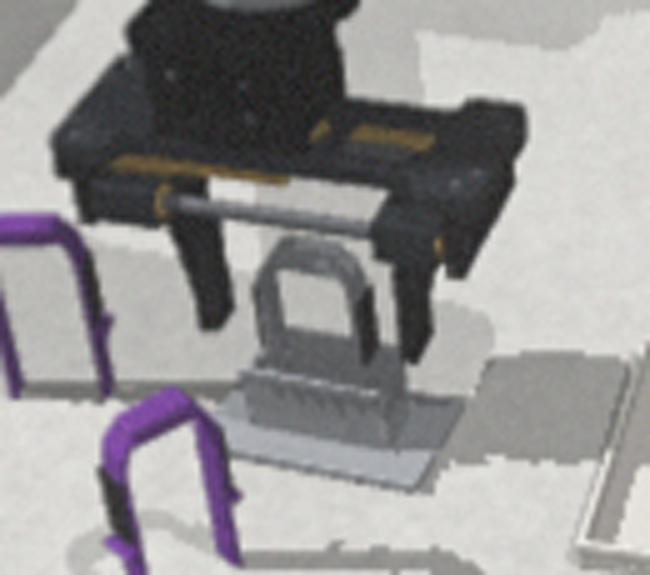

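The open fingers straddle the steel tongs well: arms at 260–375, fingers at 215 and 415. I'll lower 4 mm and squeeze lightly.

```bash
python3 -m jog '{"rot":[[0,0,0],[0,0,0],[0,0,0],[0,0,0],[0,0,0],[0,0,0],[0,0,0],[0,0,0]],"delta_pos":[[0,0,-4],[0,0,0],[0,0,0],[0,0,0],[0,0,0],[0,0,0],[0,0,0],[0,0,0]],"grip":[90,70,65,60,56,52,52,52]}';  python3 -m jog '{"rot":[[0,0,0],[0,0,0],[0,0,0],[0,0,0]],"delta_pos":[[0,0,0],[0,0,0],[0,0,0],[0,0,0]],"grip":[52,52,52,52]}'; python3 -c "
from h import *
s=r.sense();print(s['tcp_pos'],s['ee_rot'].round(4).tolist(),s['wrist_force'],s['gripper_width'])"
```

```text
time_s: 2.92
tcp_pos: [0.5216, -0.2105, 0.0769]
ee_rot: [[-0.998, 0.056, 0.0], [0.056, 0.998, -0.001], [-0.001, -0.0, -1.0]]
wrist_force: [-0.8, -0.0, 0.2]
gripper_width: 0.54
time_s: 3.25
tcp_pos: [0.5216, -0.2105, 0.0768]
ee_rot: [[-0.998, 0.056, 0.001], [0.056, 0.998, -0.0], [-0.001, -0.0, -1.0]]
wrist_force: [-0.5, -1.2, 2.7]
gripper_width: 0.521
[ 0.52163575 -0.21051184  0.07683719] [[-0.9984, 0.0561, 0.0006], [0.0561, 0.9984, -0.0004], [-0.0006, -0.0003, -1.0]] [-0.5422609  -1.18775033  2.66095476] 0.5208330222338398
```

```bash
python3 -m jog '{"rot":[[0,0,0],[0,0,0],[0,0,0],[0,0,0],[0,0,0],[0,0,0],[0,0,0],[0,0,0],[0,0,0],[0,0,0]],"delta_pos":[[0,0,5],[0,0,10],[0,0,12],[0,0,15],[0,0,15],[0,0,15],[0,0,15],[0,0,10],[0,0,3],[0,0,0]],"grip":[52,52,52,52,52,52,52,52,52,52]}';  python3 - <<'E'
from h import *
c=cap('scene','scene3.png');s=r.sense();print(s['tcp_pos'],s['wrist_force'],s['gripper_width'])
im=cv2.imread('pics/scene3.png')[70:205,190:350];cv2.imwrite('pics/d.png',cv2.convertScaleAbs(cv2.resize(im,None,fx=4,fy=4,interpolation=2),alpha=1.4))
E
```

```text
time_s: 4.08
tcp_pos: [0.5216, -0.2102, 0.1775]
ee_rot: [[-0.998, 0.056, 0.002], [0.056, 0.998, 0.0], [-0.002, 0.0, -1.0]]
wrist_force: [0.6, -0.3, -1.7]
gripper_width: 0.521
[ 0.52108867 -0.21007635  0.17643104] [ 0.47844855  0.36874445 -1.90054766] 0.5235282756516505
```

View pics/d.png

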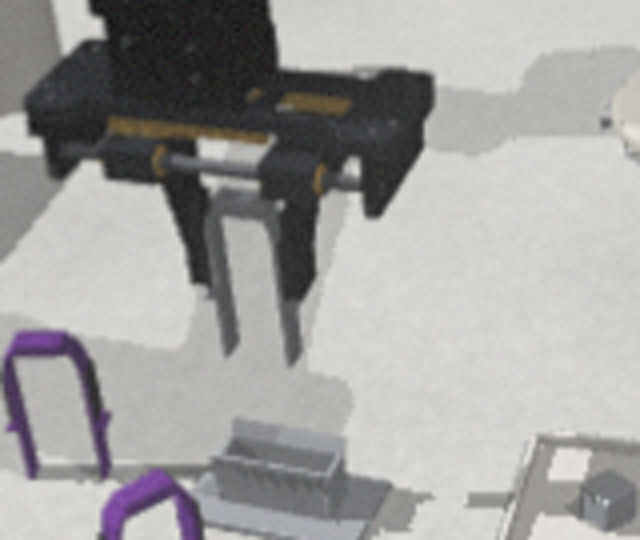

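Tongs are held upright, with tips at (232,353) and (292,363), and the stand is empty. Next I'll move over the cube, turning the closing line from 86.8° to 50°.

```bash
python3 -m jog '{"rot":[[0,0,-5],[0,0,-5],[0,0,-5],[0,0,-5],[0,0,-5],[0,0,-5],[0,0,-5],[0,0,-2],[0,0,0],[0,0,0]],"delta_pos":[[-3,20,0],[-3,25,0],[-3,27,0],[-3,27,0],[-3,27,0],[-3,25,0],[-2,20,0],[0,16,0],[0,0,-10],[0,0,0]],"grip":[52,52,52,52,52,52,52,52,52,52]}';  python3 - <<'E'
from h import *
s=r.sense();t=s['tcp_pos'];R=s['ee_rot'];print(t,s['wrist_force'],s['gripper_width'],np.degrees(np.arctan2(R[1,1],R[0,1])))
tip=t+R[:,2]*.0708
out=[]
for n,(x,y,w,h) in(('scene',(290,110,120,110)),('top',(255,215,80,90))):
    c=cap(n,n+'4.png');k=4
    im=cv2.convertScaleAbs(cv2.resize(cv2.imread('pics/'+n+'4.png'),None,fx=k,fy=k,interpolation=2),alpha=1.4)
    def d(P,col):
        u,v=proj(c,P);cv2.circle(im,(int((u+.5)*k),int((v+.5)*k)),2,col,-1)
    a=np.radians(50)
    for i in range(4):
        b=a+np.pi/4+i*np.pi/2
        d([.5008+.01697*np.cos(b),-.0234+.01697*np.sin(b),.028],(0,0,255))
    for sy in(-1,1):
        for e in(-1,1): d(tip+R[:,1]*sy*.0167+R[:,0]*e*.008,(0,255,0))
    out.append(im[y*k:(y+h)*k,x*k:(x+w)*k])
H=max(o.shape[0] for o in out)
cv2.imwrite('pics/e.png',np.hstack([cv2.copyMakeBorder(o,0,H-o.shape[0],0,0,0) for o in out]))
E
```

```text
time_s: 4.97
tcp_pos: [0.4997, -0.0229, 0.164]
ee_rot: [[-0.765, 0.645, -0.005], [0.645, 0.765, -0.0], [0.004, -0.004, -1.0]]
wrist_force: [-0.8, 0.2, -1.3]
gripper_width: 0.517
[ 0.49965695 -0.02291193  0.1640268 ] [-0.81596587  0.2317006  -1.28416283] 0.5168429542164654 49.86545812160488
```

View pics/e.png

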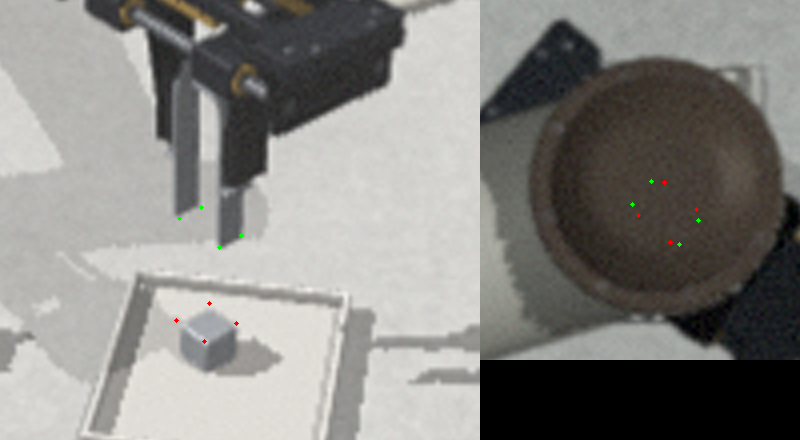

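Tips match the projection. In the scene view the cube's top-face corners are (180,328), (209,310), (237,325) and (207,345), about 1 px lower than predicted, so I'll recompute.

```bash
python3 - <<'E'
from h import *
c=load('scene4.png')
q=np.array([at(c,290+x/4-.5,110+y/4-.5,.028)*1000 for x,y in[(180,328),(209,310),(237,325),(207,345)]])[:,:2]
e=np.diff(np.vstack([q,q[:1]]),axis=0);print(q.mean(0),np.hypot(*e.T),np.degrees(np.arctan2(e[:,1],e[:,0])))
# same, free segmentation in top0: cube top blob
t=load('top0.png')['frame'].astype(int)[255:285,285:320]
print(t[:,:,0][3:24,5:30])
E
```

```text
[504.99323635 -21.89748245] [23.19664054 20.53253923 24.608102   21.05101012] [ 144.81269668   59.65410805  -33.81540107 -124.2931726 ]
[[119 119 120 119 121 119 117 120 120 121 121 117 121 118 119 120 116 120
  117 117 117 120 120 121 116]
 [120 122 119 121 117 120 121 118 119 120 124 118 117 119 120 119 118 118
  117 121 121 122 117 121 119]
 [120 120 122 120 121 119 120 116 121 117 113 114 114 118 120 118 118 117
  119 121 117 121 120 116 122]
 [121 119 119 119 122 119 108 102 102  96  89  95 102 113 118 118 120 123
  118 118 120 119 118 118 119]
 [113 114 111 114 115 106  89  78  79  78  84  84  88  96 110 116 120 119
  117 118 119 120 120 117 120]
 [ 89  87  84  89  89  83  78  74  67  81  82  84  81  87  91 102 116 114
  120 119 120 120 121 120 117]
 [ 77  75  78  73  73  73  71  70  79  84  86  78  84  83  84  87  98 107
  114 120 120 118 119 118 119]
 [ 77  78  74  77  78  77  67  77  81  84  85  81  84  80  85  84  87  90
  103 117 118 119 119 120 121]
 [ 76  77  78  79  76  71  77  84  84  84  85  83  81  84  82  82  83  84
   92 113 119 120 117 120 118]
 [ 77  78  78  78  
[... 541 characters left out ...]
67  68  79  80  81  84  86  95 101 101
   98 101 106 117 121 119 121]
 [ 78  76  75  78  76  77  74  74  76  73  71  80  82  83  96 101 101 101
  102 105 117 118 118 118 121]
 [ 72  80  79  77  78  77  79  78  78  80  86  86  89  91  97  98 100  99
  107 117 120 120 122 118 119]
 [ 76  77  83  92  86  89  88  87  86  97 111 115 113 112 107 103 100  98
  109 118 121 121 119 120 119]
 [ 92  98 115 115 115 114 115 113 114 117 121 122 118 119 116 112 105 107
  118 120 121 120 121 118 120]
 [116 118 121 121 120 119 120 120 122 120 123 123 122 120 118 120 119 117
  120 120 115 120 120 122 121]
 [119 120 123 121 121 125 123 120 120 119 118 121 122 121 119 118 119 119
  117 122 121 120 120 119 119]]
```

```bash
python3 -m jog '{"rot":[[0,0,2],[0,0,0],[0,0,0],[0,0,0],[0,0,0],[0,0,0],[0,0,0]],"delta_pos":[[3,0.5,-10],[0,0,-17],[0,0,-17],[0,0,-15],[0,0,-12],[0,0,-7],[0,0,0]],"grip":[52,52,52,52,52,52,52]}';  python3 - <<'E'
from h import *
s=r.sense();print(s['tcp_pos'],s['wrist_force'],s['gripper_width'])
k=5;c=cap('scene','scene5.png');im=cv2.imread('pics/scene5.png')[130:220,300:400];cv2.imwrite('pics/f.png',cv2.convertScaleAbs(cv2.resize(im,None,fx=k,fy=k,interpolation=2),alpha=1.4))
E
```

```text
time_s: 5.65
tcp_pos: [0.5033, -0.0239, 0.0869]
ee_rot: [[-0.785, 0.62, -0.004], [0.62, 0.785, -0.001], [0.002, -0.003, -1.0]]
wrist_force: [0.2, -0.4, -1.1]
gripper_width: 0.526
[ 0.50332283 -0.0238738   0.08692947] [ 0.20584023 -0.44184362 -1.05814177] 0.526463946656129
```

View pics/f.png

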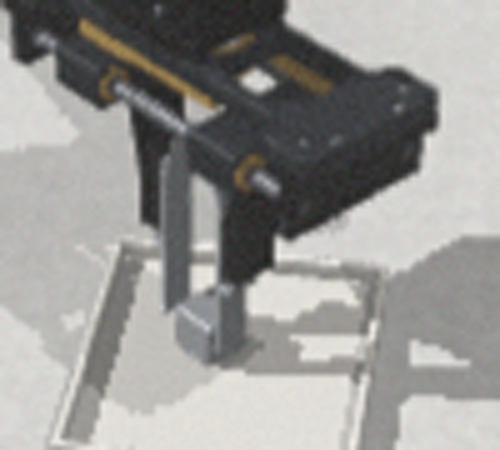

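The jaws straddle the cube at about (210,335). I'll grip and lift.

```bash
python3 -m jog '{"rot":[[0,0,0],[0,0,0],[0,0,0],[0,0,0],[0,0,0],[0,0,0],[0,0,0]],"delta_pos":[[0,0,0],[0,0,0],[0,0,0],[0,0,0],[0,0,0],[0,0,0],[0,0,0]],"grip":[48,44,40,36,32,30,30]}'; python3 -m jog '{"rot":[[0,0,0],[0,0,0],[0,0,0],[0,0,0],[0,0,0],[0,0,0],[0,0,0],[0,0,0]],"delta_pos":[[0,0,5],[0,0,10],[0,0,15],[0,0,15],[0,0,15],[0,0,10],[0,0,0],[0,0,0]],"grip":[30,30,30,30,30,30,30,30]}';  python3 - <<'E'
from h import *
s=r.sense();t=s['tcp_pos'];R=s['ee_rot'];print(t,s['wrist_force'],s['gripper_width'])
k=5;c=cap('scene','scene6.png');im=cv2.convertScaleAbs(cv2.resize(cv2.imread('pics/scene6.png'),None,fx=k,fy=k,interpolation=2),alpha=1.4)
im2=im.copy()
tip=t+R[:,2]*.0708
def d(P,col):
    u,v=proj(c,P);cv2.circle(im2,(int((u+.5)*k),int((v+.5)*k)),1,col,-1)
for a in(-1,1):
  for b in(-1,1):
    for h in(-.0125,.0115): d(tip+R[:,0]*a*.012+R[:,1]*b*.012+[0,0,h],(0,0,255))
    d(tip+R[:,0]*a*.008+R[:,1]*b*.016,(0,255,0))
u,v=[int(k*i) for i in proj(c,tip)]
cv2.imwrite('pics/g.png',np.hstack([x[v-200:v+150,u-180:u+180] for x in(im,im2)]))
E
```

```text
time_s: 6.28
tcp_pos: [0.5051, -0.0227, 0.0894]
ee_rot: [[-0.786, 0.618, 0.002], [0.618, 0.786, 0.0], [-0.001, 0.001, -1.0]]
wrist_force: [0.7, 0.9, 3.3]
gripper_width: 0.4
time_s: 6.95
tcp_pos: [0.504, -0.0228, 0.1585]
ee_rot: [[-0.785, 0.619, -0.0], [0.619, 0.785, 0.0], [0.0, 0.0, -1.0]]
wrist_force: [0.2, -0.8, -2.7]
gripper_width: 0.399
[ 0.5039773  -0.02276074  0.15845299] [ 0.15359829 -0.78154675 -2.67965965] 0.3985103769447288
```

View pics/g.png

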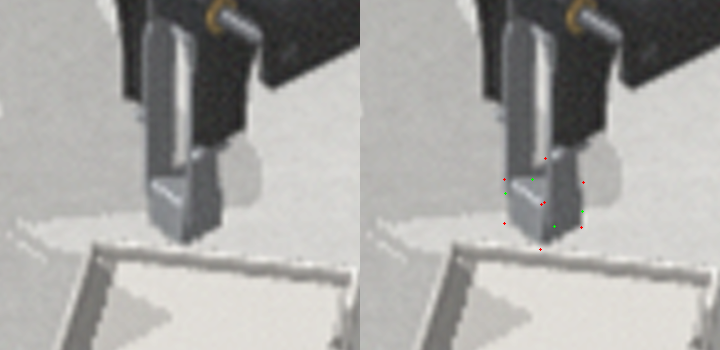

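The cube sits square in the jaws, with its near bottom corner at (185,243), within about 1 mm of the model. Now a close look at the tray from both cameras.

```bash
python3 - <<'E'
from h import *
f=lambda n,x,y,w,h:cv2.convertScaleAbs(cv2.resize(cv2.imread('pics/'+n)[y:y+h,x:x+w],None,fx=6,fy=6,interpolation=2),alpha=1.5)
# average noise out
for n in('scene','top'):
    a=np.mean([vision.capture(n)['frame'].astype(float) for _ in range(4)],0);cv2.imwrite(f'pics/{n}7.png',a[:,:,::-1])
np.save('pics/x.npy',0)
cv2.imwrite('pics/i.png',np.hstack([f('scene7.png',415,203,66,66),f('top7.png',168,196,66,76)[:396]]))
E
```

```text
[ WARN:0@9.007] global loadsave.cpp:1063 imwrite_ Unsupported depth image for selected encoder is fallbacked to CV_8U.
```

View pics/i.png

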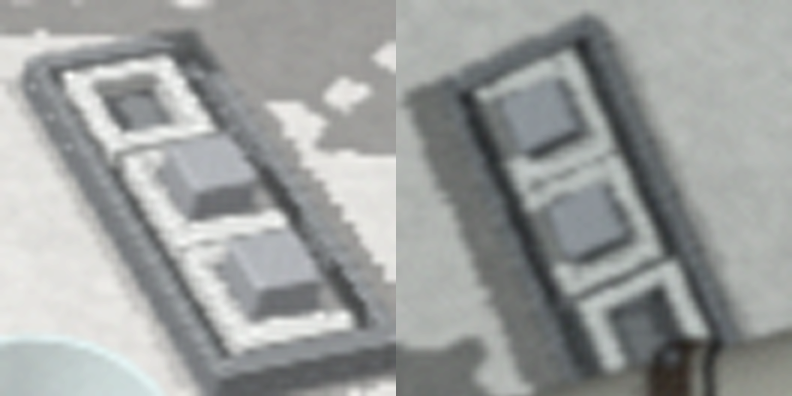

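```bash
python3 - <<'E'
from h import *
s=load('scene0.png');c=load('top0.png')
def P(n,pts,o,k,z,cam):
    q=np.array([at(cam,o[0]+x/k-.5+.5/k,o[1]+y/k-.5+.5/k,z)*1000 for x,y in pts])[:,:2]
    e=np.diff(np.vstack([q,q[:1]]),axis=0)
    print(n,'ctr',q.mean(0).round(1),'len',np.hypot(*e.T).round(1),'ang',np.degrees(np.arctan2(e[:,1],e[:,0])).round(1))
o=(415,203)
P('insert S',[(62,70),(172,57),(213,130),(110,157)],o,6,.016,s)
P('hole S',[(92,93),(163,80),(187,122),(118,140)],o,6,.016,s)
P('B S',[(168,150),(228,135),(258,178),(205,190)],o,6,.03,s)
P('C S',[(225,250),(285,235),(318,275),(265,290)],o,6,.03,s)
o=(168-66,196)
P('B T',[(540,198),(610,175),(640,228),(570,258)],o,6,.03,c)
P('C T',[(500,97),(565,77),(590,130),(530,155)],o,6,.03,c)
E
```

```text
insert S ctr [546.5 192. ] len [41.3 38.6 40.6 45.4] ang [ 110.5   20.8  -59.8 -157.7]
hole S ctr [549.5 192.3] len [27.3 22.1 27.3 24.5] ang [ 115.2   21.5  -59.8 -157.9]
B S ctr [587.6 214.7] len [23.  21.5 19.7 20.9] ang [ 119.3   25.8  -62.5 -145.1]
C S ctr [630.8 232.3] len [22.1 18.9 19.6 19.8] ang [ 118.6   30.8  -59.7 -142.1]
B T ctr [587.1 210.4] len [27.9 23.9 28.7 26.3] ang [ -72.  -149.8  113.1   27.5]
C T ctr [626.2 228.3] len [25.9 23.2 24.6 25.8] ang [ -72.9 -153.9  112.7   28.2]
```

```bash
python3 -m jog '{"rot":[[0,0,-3],[0,0,-3],[0,0,-3],[0,0,-3],[0,0,-3],[0,0,-3],[0,0,-3],[0,0,-3],[0,0,-3.3],[0,0,0]],"delta_pos":[[2,12,0],[5,23,0],[5,27,0],[5,29,0],[5,29,0],[5,29,0],[5,27,0],[5,23,0],[3.5,14,0],[0,0,0]],"grip":[30,30,30,30,30,30,30,30,30,30]}'; python3 -m jog '{"rot":[[0,0,0],[0,0,0],[0,0,0],[0,0,0],[0,0,0]],"delta_pos":[[0,0,-15],[0,0,-15],[0,0,-10],[0,0,-5],[0,0,0]],"grip":[30,30,30,30,30]}';python3 - <<'E'
from h import *
s=r.sense();t=s['tcp_pos'];R=s['ee_rot'];print(t,s['wrist_force'],s['moment'],s['gripper_width'],np.degrees(np.arctan2(R[1,1],R[0,1])))
k=6;c=cap('scene','scene8.png');im=cv2.convertScaleAbs(cv2.resize(cv2.imread('pics/scene8.png'),None,fx=k,fy=k,interpolation=2),alpha=1.5)
cv2.imwrite('pics/j.png',im[165*k:265*k,390*k:510*k])
E
```

```text
time_s: 8.23
tcp_pos: [0.5663, 0.1528, 0.1537]
ee_rot: [[-0.471, 0.881, -0.031], [0.879, 0.472, 0.073], [0.079, 0.007, -0.997]]
wrist_force: [0.9, -0.9, -1.7]
gripper_width: 0.392
time_s: 8.65
tcp_pos: [0.5635, 0.1516, 0.1081]
ee_rot: [[-0.472, 0.881, -0.034], [0.878, 0.473, 0.07], [0.078, 0.003, -0.997]]
wrist_force: [-0.4, 0.4, -2.5]
gripper_width: 0.399
[0.56351225 0.15156655 0.10809417] [-0.40524201  0.42315625 -2.52806145] [-0.28123888 -0.06041741  0.02648031] 0.39931909735344856 28.242152683251547
```

View pics/j.png

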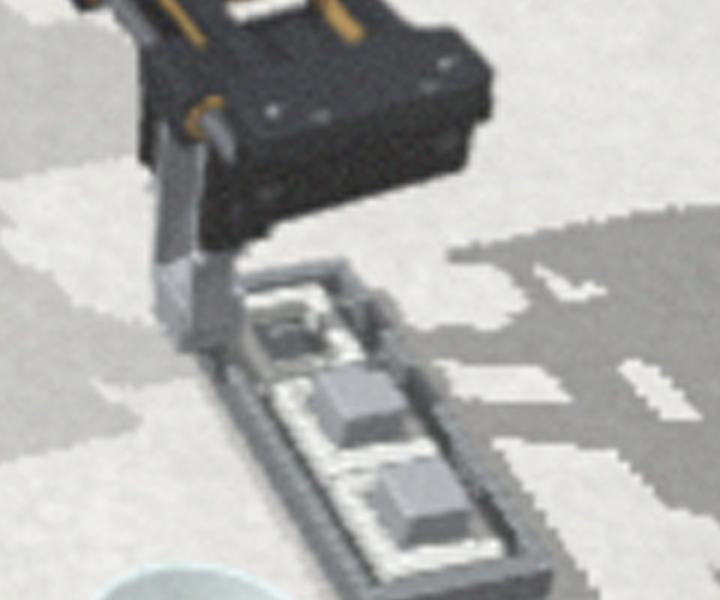

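The arm stopped short and tilted, with the cube near (195,310), clear of the tray. It's likely joint 6's limit, so I'll raise and turn by +180°, which gives the same closing line.

```bash
python3 -c "
from h import *
print(r.sense()['joints'])"
python3 -m jog '{"rot":[[0,0,0],[0,0,0],[0,0,7],[0,0,7],[0,0,7],[0,0,7],[0,0,7],[0,0,7],[0,0,7],[0,0,7]],"delta_pos":[[0,0,15],[0,0,20],[0,0,15],[0,0,0],[0,0,0],[0,0,0],[0,0,0],[0,0,0],[0,0,0],[0,0,0]],"grip":[30,30,30,30,30,30,30,30,30,30]}'
python3 -m jog '{"rot":[[0,0,7],[0,0,7],[0,0,7],[0,0,7],[0,0,7],[0,0,7],[0,0,7],[0,0,7],[0,0,7],[0,0,7]],"delta_pos":[[0,0,0],[0,0,0],[0,0,0],[0,0,0],[0,0,0],[0,0,0],[0,0,0],[0,0,0],[0,0,0],[0,0,0]],"grip":[30,30,30,30,30,30,30,30,30,30]}'
python3 -m jog '{"rot":[[0,0,7],[0,0,7],[0,0,7],[0,0,7],[0,0,7],[0,0,7],[0,0,7],[0,0,2],[0,0,0],[0,0,0]],"delta_pos":[[0,0,0],[0,0,0],[0,0,0],[0,0,0],[0,0,0],[0,0,0],[0,0,0],[0,0,0],[0,0,0],[0,0,0]],"grip":[30,30,30,30,30,30,30,30,30,30]}'
cat >> h.py <<'E'
def st(tgt=None,yaw=204.5):
    from scipy.spatial.transform import Rotation as Ro
    s=r.sense();t=s['tcp_pos'];R=np.array(s['ee_rot']);a=np.radians(yaw)
    y=np.array([np.cos(a),np.sin(a),0]);z=np.array([0,0,-1.]);D=np.c_[np.cross(y,z),y,z]
    print('t',s['time_s'],'tcp',(t*1000).round(1),'F',s['wrist_force'].round(1),'M',s['moment'].round(2),'w',round(s['gripper_width'],3),'j',s['joints'].round(1),'need rot',Ro.from_matrix(D@R.T).as_rotvec(degrees=True).round(2))
E
python3 -c "
from h import *
st()"
```

```text
[  28.63127512   26.13333916  -12.88819809   -5.76552201  -50.79687871
 -176.72198863]
time_s: 9.53
tcp_pos: [0.565, 0.1522, 0.1607]
ee_rot: [[-0.993, 0.094, -0.075], [0.093, 0.996, 0.015], [0.076, 0.007, -0.997]]
wrist_force: [0.2, 0.3, -2.6]
gripper_width: 0.4
time_s: 10.37
tcp_pos: [0.565, 0.1523, 0.1607]
ee_rot: [[-0.427, -0.903, -0.037], [-0.901, 0.429, -0.067], [0.077, 0.005, -0.997]]
wrist_force: [-0.0, 0.3, -2.1]
gripper_width: 0.401
time_s: 11.2
tcp_pos: [0.5648, 0.1523, 0.1604]
ee_rot: [[0.425, -0.905, 0.029], [-0.902, -0.426, -0.073], [0.078, 0.005, -0.997]]
wrist_force: [-0.5, 0.5, -2.8]
gripper_width: 0.396
t 11.2 tcp [564.8 152.3 160.4] F [-0.5  0.5 -2.8] M [ 0.19  0.22 -0.05] w 0.396 j [ 33.1  22.4 -14.7   5.5 -53.9 -11.1] need rot [ 4.18  1.65 -0.69]
```

```bash
python3 -m jog '{"rot":[[4.2,1.6,-0.7],[0,0,0],[0,0,0],[0,0,0],[0,0,0],[0,0,0],[0,0,0]],"delta_pos":[[-5,10,0],[-8,15,0],[-7.3,13.7,0],[0,0,-15],[0,0,-20],[0,0,-10],[0,0,0]],"grip":[30,30,30,30,30,30,30]}'
python3 - <<'E'
from h import *
st()
c=cap('scene','scene9.png');s=r.sense();R=s['ee_rot'];tip=s['tcp_pos']+R[:,2]*.0708
k=6;im=cv2.convertScaleAbs(cv2.resize(cv2.imread('pics/scene9.png'),None,fx=k,fy=k,interpolation=2),alpha=1.5)
im2=im.copy()
def d(P,col):
    u,v=proj(c,P);cv2.circle(im2,(int((u+.5)*k),int((v+.5)*k)),2,col,-1)
for a in(-1,1):
  for b in(-1,1):
    for h in(-.013,.011): d(tip+R[:,0]*a*.012+R[:,1]*b*.012+[0,0,h],(0,0,255))
    p=tip*[1,1,0]+[0,0,.016];d(p+R[:,0]*a*.02+R[:,1]*b*.0205,(0,255,0))
cv2.imwrite('pics/k.png',np.hstack([x[175*k:260*k,410*k:475*k] for x in(im,im2)]))
E
```

```text
time_s: 11.78
tcp_pos: [0.5428, 0.1899, 0.1121]
ee_rot: [[0.415, -0.91, -0.005], [-0.91, -0.415, -0.003], [0.001, 0.006, -1.0]]
wrist_force: [-0.6, -0.6, -2.2]
gripper_width: 0.401
t 11.7833 tcp [542.8 189.9 112.1] F [-0.6 -0.6 -2.2] M [-0.06  0.2   0.02] w 0.401 j [ 35.4  24.9 -16.5  -0.  -48.9 -10.9] need rot [ 0.18 -0.31  0.01]
```

View pics/k.png

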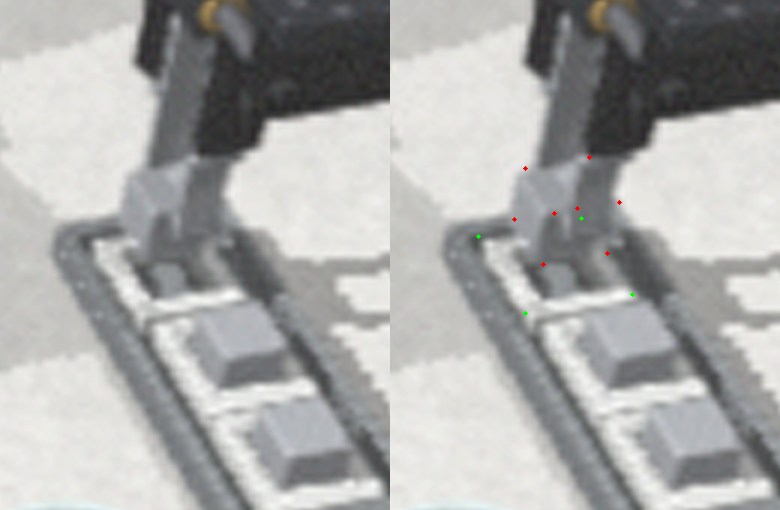

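The overlay shows the insert about 3 mm further in +x than the tool, so I'll shift and feel downwards. That was my 12th view; from here on I go by force and by numbers.

```bash
python3 -m jog '{"rot":[[0.2,-0.3,0],[0,0,0],[0,0,0],[0,0,0],[0,0,0]],"delta_pos":[[2.9,1.9,-3],[0,0,-4],[0,0,-2],[0,0,0],[0,0,0]],"grip":[30,30,30,30,30]}'
python3 -c "
from h import *
st()"
for i in 1 2 3; do python3 -m jog '{"rot":[[0,0,0],[0,0,0],[0,0,0]],"delta_pos":[[0,0,-1],[0,0,0],[0,0,0]],"grip":[30,30,30]}' | tail -n 5 | grep -E "tcp|wrist"; done
python3 -c "
from h import *
st()"
```

```text
time_s: 12.25
tcp_pos: [0.5472, 0.1927, 0.1056]
ee_rot: [[0.415, -0.91, 0.005], [-0.91, -0.415, 0.003], [-0.001, -0.006, -1.0]]
wrist_force: [0.1, 0.3, -2.1]
gripper_width: 0.403
t 12.25 tcp [547.2 192.7 105.6] F [ 0.1  0.3 -2.1] M [-0.03  0.14  0.01] w 0.403 j [ 35.4  25.5 -16.7   0.  -47.5 -10.9] need rot [-0.18  0.27 -0.05]
tcp_pos: [0.5471, 0.1927, 0.1045]
wrist_force: [0.3, 0.2, -1.9]
tcp_pos: [0.5471, 0.1927, 0.1034]
wrist_force: [-0.2, 0.2, -2.2]
tcp_pos: [0.5471, 0.1927, 0.1023]
wrist_force: [-0.1, 0.0, -2.4]
t 13.0 tcp [547.1 192.7 102.3] F [-0.1  0.  -2.4] M [0.03 0.12 0.06] w 0.4 j [ 35.4  25.8 -16.8   0.  -47.1 -10.8] need rot [-0.17  0.25 -0.05]
```

```bash
python3 -m jog '{"rot":[[-0.2,0.3,0],[0,0,0],[0,0,0]],"delta_pos":[[-1.2,-0.7,0],[0,0,-1],[0,0,0]],"grip":[30,30,30]}' | grep -E "tcp|wrist"
for i in 1 2 3 4; do python3 -m jog '{"rot":[[0,0,0],[0,0,0],[0,0,0]],"delta_pos":[[0,0,-0.5],[0,0,0],[0,0,0]],"grip":[30,30,30]}' | grep -E "tcp|wrist"; done
python3 -c "
from h import *
st()"
```

```text
tcp_pos: [0.546, 0.192, 0.1014]
wrist_force: [-0.6, 0.4, -1.3]
tcp_pos: [0.546, 0.1921, 0.1012]
wrist_force: [-1.3, -0.4, 1.5]
tcp_pos: [0.546, 0.1921, 0.101]
wrist_force: [-2.2, 0.6, 4.1]
tcp_pos: [0.5461, 0.1922, 0.1009]
wrist_force: [-2.9, -0.1, 8.0]
tcp_pos: [0.5461, 0.1922, 0.1008]
wrist_force: [-3.6, 1.6, 9.2]
t 14.25 tcp [546.1 192.2 100.8] F [-3.6  1.6  9.2] M [ 0.09  1.39 -0.04] w 0.395 j [ 35.4  25.9 -16.9   0.  -47.2 -10.8] need rot [ 0.01  0.01 -0.09]
```

Contact is on the rim, at TCP z ≈ 101. I'll slide lightly along tray +x and watch for a drop.

```bash
for i in 1 2 3 4 5; do python3 -m jog '{"rot":[[0,0,0],[0,0,0]],"delta_pos":[[0.45,0.2,0],[0,0,0]],"grip":[30,30]}' >/dev/null; python3 -c "
from h import *
st()" | cut -c1-110; done
```

```text
t 14.4167 tcp [546.3 192.3 100.8] F [-5.  -0.8  9.8] M [ 0.01  1.63 -0.04] w 0.399 j [ 35.4  25.9 -16.8   0.  
t 14.5833 tcp [546.4 192.3 100.7] F [-5.   0.4  9.8] M [ 0.    1.8  -0.06] w 0.397 j [ 35.4  26.  -16.8   0.  
t 14.75 tcp [546.6 192.3 100.7] F [-6.1  0.5  9.8] M [-0.06  2.02 -0.06] w 0.4 j [ 35.4  26.  -16.7  -0.  -47.
t 14.9167 tcp [546.7 192.4 100.7] F [-5.3  0.4 10.8] M [-0.15  2.24 -0.03] w 0.399 j [ 35.4  26.  -16.6  -0.  
t 15.0833 tcp [546.9 192.4 100.7] F [-6.7 -1.  11.8] M [-0.14  2.43 -0.08] w 0.398 j [ 35.4  26.1 -16.6  -0.
```

```bash
H(){ python3 -c "
from h import *
st()" | cut -c1-100; }
python3 -m jog '{"rot":[[0,0,0],[0,0,0],[0,0,0],[0,0,0],[0,0,0]],"delta_pos":[[0,0,3],[0,0,0],[0,0,-2],[0,0,-1],[0,0,0]],"grip":[30,30,30,30,30]}' >/dev/null; H
python3 -m jog '{"rot":[[0,0,0],[0,0,0],[0,0,0],[0,0,0],[0,0,0]],"delta_pos":[[0,0,3],[0.4,-0.9,0],[0,0,-2],[0,0,-1],[0,0,0]],"grip":[30,30,30,30,30]}' >/dev/null; H
python3 -m jog '{"rot":[[0,0,0],[0,0,0],[0,0,0],[0,0,0],[0,0,0]],"delta_pos":[[0,0,3],[-0.8,1.8,0],[0,0,-2],[0,0,-1],[0,0,0]],"grip":[30,30,30,30,30]}' >/dev/null; H
```

```text
t 15.5 tcp [548.7 193.4 100.6] F [-3.1  1.3  8.2] M [0.17 1.26 0.05] w 0.4 j [ 35.4  26.1 -16.5   0.
t 15.9167 tcp [549.  192.3 100.7] F [-3.3  1.   8.4] M [ 0.11  1.17 -0.01] w 0.4 j [ 35.3  26.1 -16.
t 16.3333 tcp [548.  194.2 100.3] F [-2.7  0.8  7.4] M [ 0.18  1.07 -0.04] w 0.405 j [ 35.5  26.2 -1
```

```bash
H(){ python3 -c "
from h import *
st()
s=r.sense();t=s['tcp_pos']*1000;print('   ex %.1f ey %.1f'%(t[0]*.91+t[1]*.415,-t[0]*.415+t[1]*.91))" | cut -c1-84; }
python3 -m jog '{"rot":[[0,0,0],[0,0,0],[0,0,0],[0,0,0],[0,0,0]],"delta_pos":[[0,0,3],[-0.4,0.9,0],[0,0,-2],[0,0,-1],[0,0,0]],"grip":[30,30,30,30,30]}' >/dev/null; H
python3 -m jog '{"rot":[[0,0,0],[0,0,0],[0,0,0],[0,0,0],[0,0,0]],"delta_pos":[[0,0,3],[-0.4,0.9,0],[0,0,-2],[0,0,-1],[0,0,0]],"grip":[30,30,30,30,30]}' >/dev/null; H
python3 -m jog '{"rot":[[0,0,0],[0,0,0],[0,0,0],[0,0,0],[0,0,0]],"delta_pos":[[0,0,3],[1.4,0.6,0],[0,0,-2],[0,0,-1],[0,0,0]],"grip":[30,30,30,30,30]}' >/dev/null; H
python3 -m jog '{"rot":[[0,0,0],[0,0,0],[0,0,0],[0,0,0],[0,0,0]],"delta_pos":[[0,0,3],[0.4,-0.9,0],[0,0,-2],[0,0,-1],[0,0,0]],"grip":[30,30,30,30,30]}' >/dev/null; H
python3 -m jog '{"rot":[[0,0,0],[0,0,0],[0,0,0],[0,0,0],[0,0,0]],"delta_pos":[[0,0,3],[0.4,-0.9,0],[0,0,-2],[0,0,-1],[0,0,0]],"grip":[30,30,30,30,30]}' >/dev/null; H
python3 -m jog '{"rot":[[0,0,0],[0,0,0],[0,0,0],[0,0,0],[0,0,0]],"delta_pos":[[0,0,3],[0.4,-0.9,0],[0,0,-2],[0,0,-1],[0,0,0]],"grip":[30,30,30,30,30]}' >/dev/null; H
```

```text
t 16.75 tcp [547.4 194.8  99.5] F [-0.5 -0.4  1.9] M [-0.03  0.48  0.04] w 0.399 j [
   ex 579.0 ey -49.9
t 17.1667 tcp [547.1 195.7  99.6] F [-1.3 -0.6  2.1] M [-0.02  0.42 -0.05] w 0.398 j
   ex 579.1 ey -48.9
t 17.5833 tcp [549.  196.5 101. ] F [-1.9  0.1  7.6] M [-0.15  0.91  0.06] w 0.402 j
   ex 581.1 ey -49.0
t 18.0 tcp [549.2 195.3 100.9] F [-3.1 -1.3  9.5] M [-0.17  1.1   0.  ] w 0.4 j [ 35
   ex 580.8 ey -50.1
t 18.4167 tcp [549.5 194.4 100.8] F [-3.5  0.1  9.7] M [-0.22  1.18 -0.07] w 0.399 j
   ex 580.7 ey -51.1
t 18.8333 tcp [549.9 193.5 100.9] F [-2.9 -1.2 10.7] M [-0.17  1.31 -0.08] w 0.405 j
   ex 580.7 ey -52.1
```

It dropped at tray coordinates ex 579, ey −49.9 to −48.9, so that is the hole. I'll go back there.

```bash
H(){ python3 -c "
from h import *
st()
s=r.sense();t=s['tcp_pos']*1000;print('   ex %.1f ey %.1f'%(t[0]*.91+t[1]*.415,-t[0]*.415+t[1]*.91))" | cut -c1-84; }
python3 -m jog '{"rot":[[0,0,0],[0,0,0],[0,0,0],[0,0,0],[0,0,0],[0,0,0]],"delta_pos":[[0,0,3],[-2.9,1.6,0],[0,0,0],[0,0,-2],[0,0,-1],[0,0,0]],"grip":[30,30,30,30,30,30]}' >/dev/null; H
for i in 1 2; do python3 -m jog '{"rot":[[0,0,0],[0,0,0],[0,0,0]],"delta_pos":[[0,0,-0.5],[0,0,0],[0,0,0]],"grip":[30,30,30]}' >/dev/null; H; done
```

```text
t 19.3333 tcp [546.2 194.9  98.5] F [-0.4 -1.1 -2. ] M [-0.04  0.23 -0.04] w 0.402 j
   ex 577.9 ey -49.3
t 19.5833 tcp [546.4 195.   98.6] F [-1.3  0.  -2.1] M [-0.15  0.4   0.01] w 0.402 j
   ex 578.1 ey -49.3
t 19.8333 tcp [546.4 195.   98.4] F [-0.9 -0.4 -0.5] M [-0.17  0.6  -0.01] w 0.398 j
   ex 578.1 ey -49.3
```

It's inside the hole. Now I'll press gently past the clip.

```bash
H(){ python3 -c "
from h import *
st()" | cut -c1-84; }
for i in 1 2 3 4 5; do python3 -m jog '{"rot":[[0,0,0],[0,0,0]],"delta_pos":[[0,0,-0.6],[0,0,0]],"grip":[30,30]}' >/dev/null; H; done
```

```text
t 20.0 tcp [546.4 195.   98. ] F [-1.9 -0.9  1.3] M [-0.3   0.93  0.03] w 0.396 j [ 
t 20.1667 tcp [546.4 195.   97.5] F [-3.  -0.7  2.7] M [-0.4   1.15 -0.02] w 0.4 j [
t 20.3333 tcp [546.5 195.   96.7] F [-2.9 -0.9  2.6] M [-0.47  1.18 -0.01] w 0.406 j
t 20.5 tcp [546.5 195.1  96. ] F [-3.4 -1.1  3.5] M [-0.51  1.23  0.01] w 0.396 j [ 
t 20.6667 tcp [546.4 195.1  95.2] F [-3.1 -1.9  3.2] M [-0.51  1.23  0.04] w 0.399 j
```

Progressing at a contact force of about 5–6 N.

```bash
H(){ python3 -c "
from h import *
st()" | cut -c1-84; }
for i in 1 2 3 4 5 6 7; do python3 -m jog '{"rot":[[0,0,0],[0,0,0]],"delta_pos":[[0,0,-0.6],[0,0,0]],"grip":[30,30]}' >/dev/null; H; done
```

```text
t 20.8333 tcp [546.4 195.   94.6] F [-3.3 -1.9  2.6] M [-0.55  1.2   0.01] w 0.403 j
t 21.0 tcp [546.5 195.1  94.1] F [-3.1 -2.   3.3] M [-0.57  1.33 -0.03] w 0.399 j [ 
t 21.1667 tcp [546.6 195.2  93.6] F [-3.1 -1.5  3.9] M [-0.52  1.32  0.01] w 0.398 j
t 21.3333 tcp [546.7 195.2  93.1] F [-3.8 -0.6  4.8] M [-0.51  1.42 -0.02] w 0.399 j
t 21.5 tcp [546.6 195.2  92.5] F [-3.8 -1.4  4.3] M [-0.61  1.45 -0.01] w 0.397 j [ 
t 21.6667 tcp [546.3 195.1  91.3] F [-4.4 -1.6  2. ] M [-0.49  1.44  0.02] w 0.401 j
t 21.8333 tcp [546.4 195.   91.3] F [-4.9 -1.7  4.3] M [-0.61  1.73  0.  ] w 0.401 j
```

```bash
H(){ python3 -c "
from h import *
st()" | cut -c1-84; }
for i in 1 2 3; do python3 -m jog '{"rot":[[0,0,0],[0,0,0]],"delta_pos":[[0,0,-0.7],[0,0,0]],"grip":[30,30]}' >/dev/null; H; done
```

```text
t 22.0 tcp [546.5 195.   91.3] F [-5.5 -2.3  8.2] M [-0.73  2.09  0.01] w 0.398 j [ 
t 22.1667 tcp [546.5 195.   91.2] F [-7.3 -2.  12.2] M [-0.81  2.44 -0.03] w 0.397 j
t 22.3333 tcp [546.6 195.   91.2] F [-7.6 -2.9 15.4] M [-0.89  2.84 -0.02] w 0.4 j [
```

It's on the floor, exactly 10 mm below the rim contact. I'll relieve the push, open, and rise slowly.

```bash
H(){ python3 -c "
from h import *
st()" | cut -c1-150; }
python3 -m jog '{"rot":[[0,0,0],[0,0,0],[0,0,0],[0,0,0],[0,0,0],[0,0,0],[0,0,0]],"delta_pos":[[0,0,2.6],[0,0,0],[0,0,0],[0,0,0],[0,0,0],[0,0,0],[0,0,0]],"grip":[30,38,44,48,52,52,52]}' >/dev/null; H
python3 -m jog '{"rot":[[0,0,0],[0,0,0],[0,0,0],[0,0,0],[0,0,0],[0,0,0],[0,0,0],[0,0,0]],"delta_pos":[[0,0,0],[0,0,3],[0,0,5],[0,0,10],[0,0,20],[0,0,20],[0,0,20],[0,0,0]],"grip":[52,52,52,52,52,52,52,52]}' >/dev/null; H
```

```text
t 22.9167 tcp [547.9 196.1  91.8] F [-0.6 -0.1 -1.2] M [ 0.02  0.13 -0.  ] w 0.511 j [ 35.6  26.7 -17.    0.  -46.1 -11.1] need rot [-0.07  0.12 -0.07
t 23.5833 tcp [549.4 196.5 175.5] F [ 1.1  0.  -0.4] M [0.06 0.02 0.02] w 0.523 j [ 35.6  21.3 -11.9   0.1 -56.3 -11.1] need rot [-0.25  0.52 -0.13]
```

Released: the moment is zero and only the tongs' weight remains. Carrying the tongs back in their original orientation.

```bash
python3 -m jog '{"rot":[[0,0,-3],[0,0,-6],[0,0,-6],[0,0,-6],[0,0,-6],[0,0,-6],[0,0,-6],[0,0,-6],[0,0,-6],[0,0,-6]],"delta_pos":[[-1,-12,5],[-1,-20,0],[-1,-22,0],[-2,-22,0],[-2,-22,0],[-2,-22,0],[-2,-22,0],[-2,-22,0],[-2,-22,0],[-2,-22,0]],"grip":[52,52,52,52,52,52,52,52,52,52]}' >/dev/null
python3 -m jog '{"rot":[[0,0,-6],[0,0,-6],[0,0,-6],[0,0,-6],[0,0,-6],[0,0,-6],[0,0,-6],[0,0,-6],[0,0,-6],[0,0,-6]],"delta_pos":[[-2,-22,0],[-1,-22,0],[-1,-22,0],[-1,-22,0],[-1,-22,0],[-1,-22,0],[-1,-22,0],[-1,-20,0],[-1,-18,0],[-0.8,-7,0]],"grip":[52,52,52,52,52,52,52,52,52,52]}' >/dev/null
python3 -m jog '{"rot":[[0,0,0],[0,0,0]],"delta_pos":[[0,0,0],[0,0,0]],"grip":[52,52]}' >/dev/null
python3 - <<'E'
from h import *
st(yaw=86.8)
# cube check: mean brightness of predicted top faces in scene & top view
for n in('scene','top'):
    c=cap(n,n+'10.png');f=cv2.GaussianBlur(c['frame'],(0,0),.7)
    for nm,(x,y,z) in dict(A_home=(546,194.6,30),A_high=(546,194.6,38),A_floor=(546,194.6,6),B=(587.5,212.5,30),C=(628.5,230.5,30)).items():
        print(n,nm,[f[int(round(v+dv)),int(round(u+du))].tolist() for (u,v) in[proj(c,np.array([x,y,z])/1000)] for du,dv in((0,0),(3,0),(-3,0),(0,3),(0,-3))])
E
```

```text
t 25.4167 tcp [ 518.6 -212.   174.6] F [-0.1 -0.1 -0.6] M [-0.01 -0.03  0.04] w 0.522 j [ -5.7  19.5 -14.7  -0.1 -55.8 -86.6] need rot [-0.06 -0.   -0.85]
scene A_home [[119, 121, 123], [117, 119, 122], [118, 120, 123], [103, 105, 107], [117, 119, 122]]
scene A_high [[116, 118, 121], [73, 73, 74], [118, 119, 122], [119, 121, 123], [108, 109, 110]]
scene A_floor [[77, 78, 78], [91, 93, 92], [91, 93, 94], [140, 141, 139], [75, 77, 77]]
scene B [[119, 121, 124], [118, 120, 123], [121, 122, 125], [116, 118, 120], [118, 119, 123]]
scene C [[119, 121, 124], [119, 121, 123], [120, 122, 125], [120, 122, 124], [117, 119, 121]]
top A_home [[95, 100, 103], [93, 98, 101], [90, 95, 97], [94, 100, 103], [88, 91, 93]]
top A_high [[95, 100, 103], [93, 98, 101], [90, 95, 97], [94, 100, 103], [88, 91, 93]]
top A_floor [[94, 98, 101], [90, 94, 98], [95, 99, 102], [93, 98, 101], [91, 96, 100]]
top B [[94, 99, 102], [91, 95, 100], [95, 100, 103], [93, 97, 101], [96, 101, 104]]
top C [[94, 99, 102], [90, 94, 98], [94, 99, 103], [93, 97, 101], [94, 99, 102]]
```

The cube's top shows at home height, with the same brightness as the neighbours. Now to align and lower the tongs into the stand.

```bash
python3 -m jog '{"rot":[[0,0,-0.8],[0,0,0],[0,0,0],[0,0,0],[0,0,0],[0,0,0]],"delta_pos":[[3,1.5,0],[0,0,-15],[0,0,-15],[0,0,-12],[0,0,-8],[0,0,0]],"grip":[52,52,52,52,52,52]}' >/dev/null
python3 -m jog '{"rot":[[0,0,0],[0,0,0],[0,0,0]],"delta_pos":[[0,0,0],[0,0,0],[0,0,0]],"grip":[52,52,52]}' >/dev/null
python3 - <<'E'
from h import *
st(yaw=86.8)
E
```

```text
t 26.2667 tcp [ 522.6 -210.3  125.7] F [-0.   0.5 -0.7] M [-0.03  0.02 -0.03] w 0.522 j [ -5.5  22.8 -17.7  -0.  -49.4 -87.7] need rot [-0.02  0.11  0.02]
```

```bash
H(){ python3 -c "
from h import *
st(yaw=86.8)" | cut -c1-84; }
python3 -m jog '{"rot":[[0,0,0],[0,0,0],[0,0,0],[0,0,0]],"delta_pos":[[-1,-0.2,-5],[0,0,-6],[0,0,-6],[0,0,0]],"grip":[52,52,52,52]}' >/dev/null;H
python3 -m jog '{"rot":[[0,0,0],[0,0,0],[0,0,0],[0,0,0]],"delta_pos":[[0,0,-5],[0,0,-5],[0,0,-4],[0,0,0]],"grip":[52,52,52,52]}' >/dev/null;H
python3 -m jog '{"rot":[[0,0,0],[0,0,0],[0,0,0],[0,0,0]],"delta_pos":[[0,0,-5],[0,0,-4],[0,0,-4],[0,0,0]],"grip":[52,52,52,52]}' >/dev/null;H
```

```text
t 26.6 tcp [ 519.7 -210.3  106.1] F [ 0.4  0.4 -0.6] M [-0.02  0.05 -0.02] w 0.522 j
t 26.9333 tcp [ 520.2 -210.4   92.5] F [ 0.6 -0.1 -1.9] M [-0.05  0.03  0.1 ] w 0.51
t 27.2667 tcp [ 520.2 -210.4   79.7] F [ 0.1 -0.1 -0.9] M [-0.03  0.02 -0.04] w 0.52
```

```bash
H(){ python3 -c "
from h import *
st(yaw=86.8)" | cut -c1-84; }
for i in 1 2 3; do python3 -m jog '{"rot":[[0,0,0],[0,0,0],[0,0,0]],"delta_pos":[[0,0,-1],[0,0,0],[0,0,0]],"grip":[52,52,52]}' >/dev/null;H; done
python3 -m jog '{"rot":[[0,0,0],[0,0,0],[0,0,0],[0,0,0],[0,0,0],[0,0,0],[0,0,0],[0,0,0],[0,0,0],[0,0,0]],"delta_pos":[[0,0,0],[0,0,0],[0,0,0],[0,0,0],[0,0,0],[0,0,0],[0,0,0],[0,0,0],[0,0,0],[0,0,0]],"grip":[56,60,64,70,80,90,100,100,100,100]}' >/dev/null; H
```

```text
t 27.5167 tcp [ 521.  -210.5   79.9] F [ 0.4  0.3 -0.7] M [-0.06  0.    0.03] w 0.51
t 27.7667 tcp [ 520.9 -210.5   78.8] F [ 0.5  0.  -1.4] M [-0.04  0.07 -0.02] w 0.52
t 28.0167 tcp [ 520.8 -210.5   77.7] F [-0.  -0.2 -1.5] M [-0.06  0.02 -0.03] w 0.52
t 28.85 tcp [ 520.9 -210.5   77.7] F [ 0.3 -0.4  0.5] M [-0.05 -0.    0.  ] w 0.984
```

Released about 1 mm above the floor. I'll rise clear and check numerically against the first pictures.

```bash
python3 -m jog '{"rot":[[0,0,0],[0,0,0],[0,0,0],[0,0,0],[0,0,0],[0,0,0],[0,0,0],[0,0,0],[0,0,0],[0,0,0]],"delta_pos":[[0,0,4],[0,0,12],[0,0,20],[0,0,25],[0,0,25],[0,0,25],[0,0,25],[0,0,20],[0,0,0],[0,0,0]],"grip":[100,100,100,100,100,100,100,100,100,100]}' | tail -3
python3 -m jog '{"rot":[[0,0,0],[0,0,0],[0,0,0],[0,0,0],[0,0,0],[0,0,0],[0,0,0],[0,0,0],[0,0,0],[0,0,0]],"delta_pos":[[-38,0,0],[-38,0,0],[-38,0,0],[-20,0,0],[0,0,0],[0,0,0],[0,0,0],[0,0,0],[0,0,0],[0,0,0]],"grip":[100,100,100,100,100,100,100,100,100,100]}' >/dev/null
python3 - <<'E'
from h import *
st(yaw=86.8)
c=cap('scene','scene11.png');a=cv2.cvtColor(c['frame'],6).astype(int) if 0 else cv2.cvtColor(c['frame'],cv2.COLOR_RGB2GRAY);b=cv2.cvtColor(load('scene0.png')['frame'],cv2.COLOR_RGB2GRAY)
def shift(nm,x,y,w,h):
    res=cv2.matchTemplate(a[y-8:y+h+8,x-8:x+w+8],b[y:y+h,x:x+w],cv2.TM_CCOEFF_NORMED);_,m,_,l=cv2.minMaxLoc(res);print(nm,'shift px',l[0]-8,l[1]-8,'corr',round(m,3),'at0',round(float(res[8,8]),3))
shift('tongs',243,154,32,38);shift('tumbler',402,262,42,54);shift('jar',220,240,40,52);shift('bowl',292,255,58,46);shift('cubes BC',440,222,32,34)
E
```

```text
ee_rot: [[-0.998, 0.057, 0.003], [0.057, 0.998, 0.001], [-0.003, 0.001, -1.0]]
wrist_force: [0.1, -0.5, -0.6]
gripper_width: 1.002
t 30.5167 tcp [ 387.5 -210.5  233.3] F [ 1.2  0.7 -0.8] M [-0.02 -0.01 -0.06] w 1.002 j [ -7.3   4.6 -25.1  -0.1 -60.4 -85.9] need rot [-0.05 -0.05  0.03]
tongs shift px 0 0 corr 0.97 at0 0.97
tumbler shift px 0 0 corr 0.993 at0 0.993
jar shift px 0 0 corr 0.998 at0 0.998
bowl shift px 0 0 corr 0.997 at0 0.997
cubes BC shift px 0 0 corr 0.982 at0 0.982
```

```bash
python3 -c "
from station import finish_job
print(finish_job())"
```

```text
the job is handed in; nothing more can be done
None
```

The job is handed in after about 30.5 s of robot time: the cube is seated in the empty cell and the tongs are standing in their stand. No verdict was reported.

**What I did:** I took the steel tongs from the stand and lifted the cube out of the dish with them. I felt for the hole in small hops and found it about 3 mm from my first camera estimate. I then pressed the cube past the clip with about 5–7 N and put the tongs back.

**Last checks:**
- **Cube seating:** it stopped on a firm floor 10 mm below the rim contact, with a peak downward push of about 17 N. After release, its top showed at the expected place with the same brightness as its neighbours. I did not measure its height or tilt directly after release.
- **Tongs:** they look the same as in the first picture, with 0 px shift and 0.97 correlation.
- **Bystanders:** the tumbler, jar, bowl and other two cubes also show 0 px shift.
- **Robot:** the gripper was open and clear of everything when I handed in.

**What went wrong or disagreed:**
- **Joint 6:** the first move towards the tray ran into its range limit and stopped short and tilted, with nothing touched. I recovered by turning the tongs 180°.
- **Hop search:** one batch of hops went past the hole, so I had to return to it.
- **Cameras:** the two views disagreed by 3–5 mm on the cube and tray positions.

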